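# Pick the light tally counter by feel, mount it and count the carton

### The arm

A 6-joint arm with a two-finger parallel gripper is mounted at the origin on the work surface. World frame = base frame: x ahead of the robot, y to its left, z up, the work surface at z = 0. Lengths are in m, angles in degrees, forces in N, time in s.
With the tool pointing down it reaches from about 0.275 to 0.85 m from the base axis. Payload 19 kg.
Tool frame: the origin (TCP) lies on the centre line of the jaws, within the pads' length; the fingertips stand 25 mm ahead of it and the grasp point (between the pads) lies 6 mm ahead of it; z points along the fingers, y is the direction in which the jaws open and shut (so a half turn about z gives the same grasp; the last joint's range is limited). The gripper opens to 85 mm and grips with 20 to 120 N. Pads are 22 mm wide; open, the fingers measure 114 mm over their backs; the gripper's body (76 mm by 85 mm) begins 54 mm behind the grasp point. The pads swing forward as they close: fully open they stand 13 mm farther back than shut.
Start: joints at [68.755, 8.623, 82.357, -0, 89.026, -7.678], TCP at [0.135, 0.559, 0.256] pointing down, gripper open.
Joint ranges: [-160.23, 160.23], [-39.13, 120.54], [6.94, 153.29], [-79.49, 259.48], [9.18, 160.14], [-161.06, 161.06]. Speed limits (degrees/s): [108.29, 108.29, 127.2, 172.46, 172.46, 172.46].

### API

Orientations are given as [roll, pitch, yaw] about the fixed x, y, z axes, in that order (R = Rz(yaw) Ry(pitch) Rx(roll)).
In Python, from bench import read_state, capture, close_job gives the robot as it stands.
- The arm moves only by the tool jog_arm, never from a script. Its argument "steps" is a list that holds one entry, the list of rows, each a list of 7 numbers: the finger opening in cm, from 0 to 8.54, then the shift along the tool's x, y, z in cm, then the turn, a rotation vector about the tool's x, y, z in degrees. In form: [[[claw, dx, dy, dz, rx, ry, rz], ...]]. A call has exactly 10 rows; each row is the pose to reach, as a shift and turn from the pose commanded when the call began, along the tool's axes at that moment; what a row does not reach only later rows make up. A row lasts 1/10 s, in which the tool goes at most 50 mm and 8.59 degrees, less where a joint would pass 70% of its speed; a pose out of reach is approached as far as the arm can. A call with a gripper value outside its range is refused whole. The fingers move at their own pace and stop on an object; "newtons" is the grip in N (left out, the last holds). Time passes only in rows, so rows that repeat a pose let the fingers close, or fill a call up. It gives the time, the measured TCP pose, the force and the opening at its end, in the units of the state.
- read_state(): the state, without advancing time (a new reading comes with each control period).
- capture(name): name is "scene" or "top" or "wrist"; returns a dict with "img" (384x512x3 uint8, red, green, blue), "fx", "fy", "cx", "cy" (pixels), "dist_coeffs" ([k1, k2, p1, p2, k3] as OpenCV has them; the pictures are not rectified), "xyz" and "attitude" of the camera in the world; the wrist camera has in their place "T_tool_cam" (4x4, takes a point from camera to tool coordinates, whose origin is the TCP and whose axes are the flange's). Camera axes: x right, y up, looking along -z (the intrinsics and any distortion apply to the point x, -y, -z); pixel columns grow to the right and rows downward; lengths in m; the calibration is good to about 2 mm. A picture is of the moment at which its call begins: read the wrist's pose just before it. There is no depth.
- close_job(): hands the job in, once; it reports no verdict.
The state is a dict: "time_s": time; "qpos": joint angles; "joint_velocities": joint speeds; "effort": joint torques, N m; "eef_pos": TCP position; "orientation": TCP orientation; "force": force on the tool from outside, world axes, zero at the start; "wrist_torque": the same for the moment, N m; "opening": opening from 0.0 (shut) to 1.0 (fully open).
Only numpy, scipy, OpenCV 4.12 (cv2) and the standard library are available. Lean on these libraries where they do the work, as an engineer would, in place of code of your own. Each camera call takes 0.05 s, during which the arm holds its last target.

### The job

One of the two tally counters on the packing bench has a key gummed up with soil: press the key of each until it clicks, to feel which one works lightly. Then slide the light one into the counter rail from its open end until it is fully home against the stop, let go of it, and press its key until it clicks to count the sealed carton. Leave the stiff counter standing where it is, and do not push the sweet potato away.

Things in the scene. Friction and masses are not known exactly. Their poses are not given: they have to be found in the camera images.
- counter_a_mid (a point): Centre of bench tally counter A, 36 mm above its underside; x along its length, z up. Loose, 0.36 kg. Grey housing 110 mm long, 50 wide, from 13 to 59 mm above the underside, on a steel T foot (see key_a_top). Steel reset knob sticks out 11 mm at the -x end, white number wheels on top at the +x end. Grip it here across its 50 mm width. Either way round is right in the rail.
- counter_b_mid (a point): Centre of tally counter B, in looks, size and weight the same as A. One of the two keys is light (starts to move at 1.5 N, at the bottom 4 N), the other stiff (starts to move at 4 N, at the bottom 11 N); only pressing them tells which is which.
- key_a_top (a point): Centre of the top of counter A's key, a black pad 48 x 38 mm, 71 mm above the counter's underside when up, 6 mm off the counter's centre towards the knob. It goes straight down 8 mm against a spring and comes up again. The foot below the housing: neck 18 mm wide, 80 long, 7 high; under it a flange 34 mm wide, 90 long, 6 high.
- key_b_top (a point): Centre of the top of counter B's key, the same as A's.
- key_a (a joint): How far counter A's key is down, in m: 0 up, 0.008 at the bottom. It clicks at 0.0065.
- key_b (a joint): How far counter B's key is down, in m, the same.
- rail_home (a point): Where a counter's centre point lies when fully home in the counter rail, 40 mm above the bench; x points from the rail's open end to its stop, z up. The rail is screwed down: a dark plate 60 mm wide, 4 mm thick, from x = -185 to +65 mm of this point, with two aluminium side bars whose lips turn in over the plate from x = -55 (open end) to +57 mm. The stop's face is at x = +45 mm.
- rail_landing (a point): Where a counter's centre point lies when it stands on the bare landing of the rail's plate, in line with the channel and 125 mm short of home; axes as rail_home. The channel is 39 mm wide, 8 high over the plate; slot between the lips 23 mm wide; lips 3 mm thick, top 15 mm above the bench. Splayed guides 22 mm long stand before the open end. The foot's flange goes under the lips, only along x.
- potato: A sweet potato 145 mm long and 60 mm thick, lying between the counters and the rail; origin under its middle, x along it.
Not all that is in view belongs to the job. What is shaped like the part that bears counter_a_mid but blue is not meant.

How it is judged:
By the outcome, as a careful person would: the job done as asked, in the order asked, and still so for the second after the job is handed in, with the robot touching nothing.
It also fails if it takes over 58 s, if anything falls off the work surface, if the arm or the gripper's body presses on something with over 40 N, if the wrist force passes 120 N, or if a joint passes its speed limit or range.

## Working session

There is one attempt and no reset: what is moved stays moved. The work goes in short steps, Python scripts to look and compute and a tool call to move; the robot and the scene stay as the last step left them, time stands still between calls to the robot, and variables do not carry over. Pictures are saved under pics/ and viewed, and the job is handed in when it is done.

Besides the shell and the picture viewer there is one more tool, called after "Emit:" as a command line: name --argument value ..., lists and objects as JSON in quotes. jog_arm: Moves the arm, as the interface text tells. Its arguments: {"type":"object","properties":{"steps":{"type":"array","items":{"type":"array","items":{"type":"array","items":{"type":"number"}}}},"newtons":{"type":"number"}},"required":["steps"]}

```bash
ls; mkdir -p pics
cat > h.py <<'E'
import numpy as np,cv2,pickle
from scipy.spatial.transform import Rotation as R
from bench import read_state,capture
def rot(e): return R.from_euler('xyz',e,degrees=True).as_matrix()
def save(c,n): cv2.imwrite('pics/'+n+'.png',cv2.cvtColor(c['img'],cv2.COLOR_RGB2BGR)); pickle.dump(c,open(n+'.pkl','wb'))
def campose(c,st=None):
    if 'xyz' in c: return np.array(c['xyz']),rot(c['attitude'])
    T=np.array(c['T_tool_cam']); Rt=rot(st['orientation']); return np.array(st['eef_pos'])+Rt@T[:3,3],Rt@T[:3,:3]
def K(c): return np.array([[c['fx'],0,c['cx']],[0,c['fy'],c['cy']],[0,0,1.]])
def p2w(c,uv,z,st=None):
    p,Rm=campose(c,st)
    n=cv2.undistortPoints(np.array(uv,float).reshape(-1,1,2),K(c),np.array(c['dist_coeffs'],float)).reshape(-1,2)
    d=np.c_[n[:,0],-n[:,1],-np.ones(len(n))]@Rm.T
    return p+d*((z-p[2])/d[:,2])[:,None]
def w2p(c,X,st=None):
    p,Rm=campose(c,st); q=(np.atleast_2d(X)-p)@Rm; q=q*[1,-1,-1]
    return cv2.projectPoints(q.reshape(-1,1,3),np.zeros(3),np.zeros(3),K(c),np.array(c['dist_coeffs'],float))[0].reshape(-1,2)
E
python3 - <<'E'
from h import *
st=read_state();print(st)
for n in ['scene','top','wrist']:
    st=read_state();c=capture(n);c['st']=st;save(c,n+'0');print({k:v for k,v in c.items() if k not in('img','st')})
E
```

```text
pics
{'time_s': 0.0, 'qpos': array([ 6.87552022e+01,  8.65129349e+00,  8.23916959e+01,  5.36740167e-04,
        8.90241740e+01, -7.67862671e+00]), 'joint_velocities': array([-0.00458355,  0.08043692,  0.00590744, -0.08115818,  0.04495339,
       -0.05828432]), 'effort': array([-1.29276930e-03, -7.13054824e+01, -5.70869923e+01, -2.03223717e-04,
        8.74460209e-03, -3.59866658e-05]), 'eef_pos': array([0.13483087, 0.55876569, 0.2556834 ]), 'orientation': array([-1.79933511e+02, -9.50598094e-03,  1.66433814e+02]), 'force': array([-1.00729326, -0.61971088,  0.11102745]), 'wrist_torque': array([-0.05308011,  0.01321876,  0.01748904]), 'opening': 1.0000652108208092}
{'fx': 368.6367489992897, 'fy': 368.6367489992897, 'cx': 261.19409165440436, 'cy': 187.90330814450638, 'dist_coeffs': array([-0.1167094,  0.       ,  0.       ,  0.       ,  0.       ]), 'xyz': array([ 1.11269511, -0.29881706,  0.57550245]), 'attitude': array([51.89003904,  1.19843391, 63.62330081])}
{'fx': 490.983123725544, 'fy': 490.983123725544, 'cx': 255.00484619673188, 'cy': 191.28331410936505, 'dist_coeffs': array([-0.03675229,  0.        ,  0.        ,  0.        ,  0.        ]), 'xyz': array([ 0.35640531, -0.02288307,  1.03090026]), 'attitude': array([ 1.08945938e+01,  6.62774699e-02, -8.97761186e+01])}
{'fx': 343.8246143698596, 'fy': 343.8246143698596, 'cx': 251.84909821018744, 'cy': 190.9279823977038, 'dist_coeffs': array([-0.04872753,  0.        ,  0.        ,  0.        ,  0.        ]), 'T_tool_cam': array([[-3.14788566e-04,  9.64547783e-01,  2.63908082e-01,
         6.65995234e-02],
       [ 9.99999870e-01,  4.09450791e-04, -3.03690310e-04,
         7.26506563e-04],
       [-4.00981188e-04,  2.63907952e-01, -9.64547786e-01,
        -1.17108370e-01],
       [ 0.00000000e+00,  0.00000000e+00,  0.00000000e+00,
         1.00000000e+00]])}
```

View pics/scene0.png

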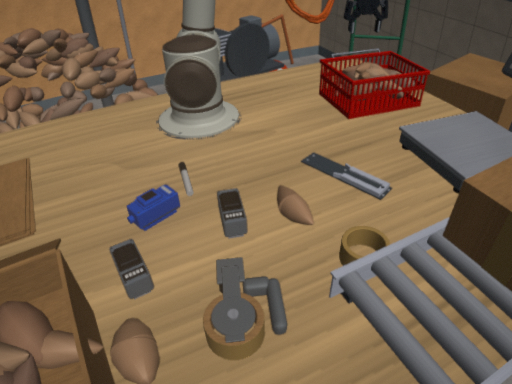

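View pics/top0.png

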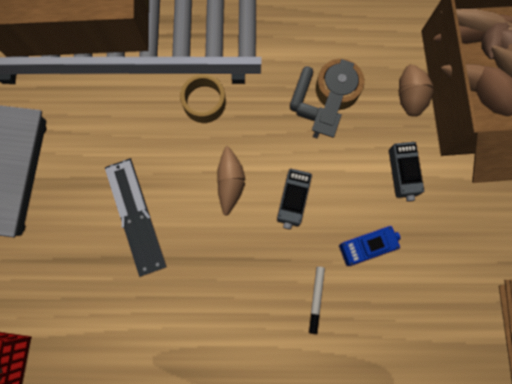

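View pics/wrist0.png

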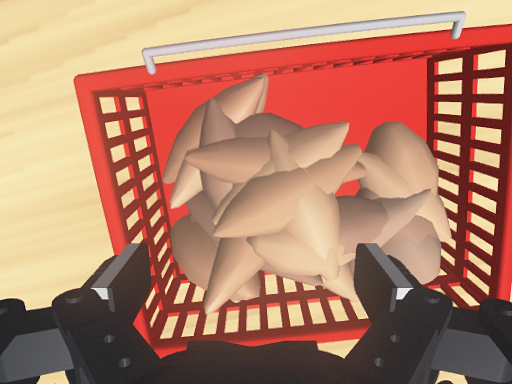

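The top view shows two grey counters at about (295,197) and (407,171), the blue decoy at (370,246), the potato at (230,181), and the rail running from (155,270) (plate end) to (118,165) (stop end). I'll zoom in.

Run:
```python
from h import *
c=pickle.load(open('top0.pkl','rb'));im=cv2.cvtColor(c['img'],cv2.COLOR_RGB2BGR)
a=cv2.resize(im[150:285,90:180],None,fx=4.4,fy=4.4,interpolation=cv2.INTER_CUBIC)
b=cv2.resize(im[130:240,265:435],None,fx=4.7,fy=4.7,interpolation=cv2.INTER_CUBIC)
cv2.imwrite('pics/ra.png',a);cv2.imwrite('pics/cb.png',b)
print(p2w(c,[[230,181]],0.03),p2w(c,[[295,197],[407,171]],0.06),p2w(c,[[150,272],[118,162]],0.0))
```

```text
[[0.5706838  0.03124113 0.03      ]] [[ 0.5318679  -0.10144775  0.06      ]
 [ 0.58647726 -0.33041113  0.06      ]] [[0.38316273 0.19667337 0.        ]
 [0.61844435 0.27668656 0.        ]]
```

View pics/ra.png

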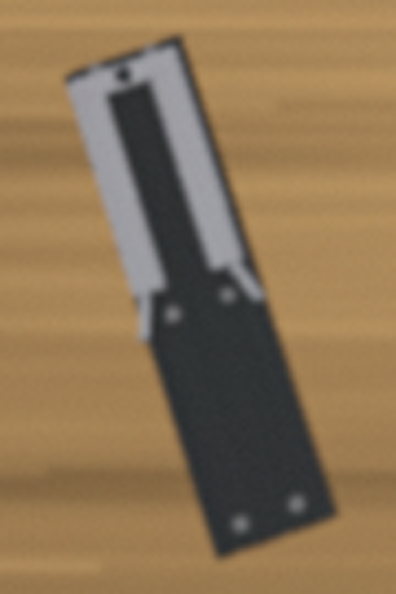

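View pics/cb.png

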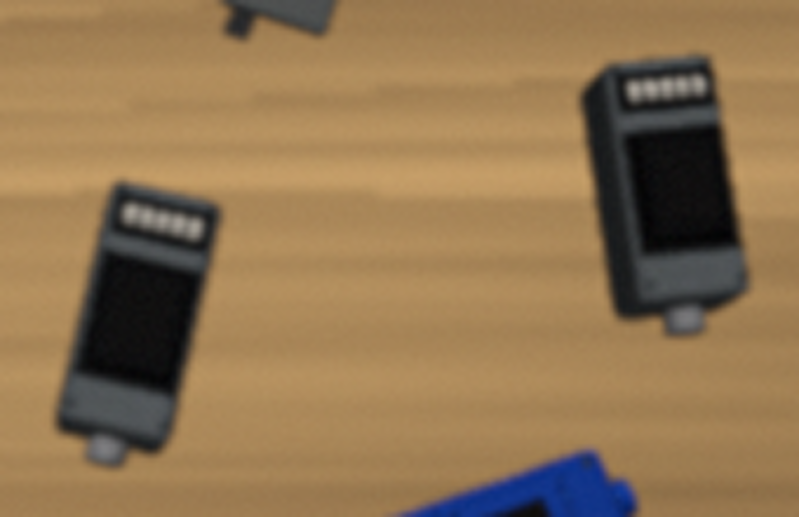

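```bash
cat >> h.py <<'E'
def fitpose(model,world):
    # model Nx2, world Nx2 -> x,y,yaw
    m=np.array(model,float);w=np.array(world)[:,:2]
    mc=m.mean(0);wc=w.mean(0);a=m-mc;b=w-wc
    th=np.arctan2((a[:,0]*b[:,1]-a[:,1]*b[:,0]).sum(),(a*b).sum())
    Rm=np.array([[np.cos(th),-np.sin(th)],[np.sin(th),np.cos(th)]])
    t=wc-Rm@mc; return t,np.degrees(th),(m@Rm.T+t-w)*1000
E
python3 - <<'E'
from h import *
c=pickle.load(open('top0.pkl','rb'))
def cr(l): return (np.array(l,float)+.5)/4.7+[265,130]-.5
def ra(l): return (np.array(l,float)+.5)/4.4+[90,150]-.5
H=[(.055,.025),(.055,-.025),(-.055,.025),(-.055,-.025)]
Kk=[(.018,.019),(.018,-.019),(-.03,.019),(-.03,-.019)]
print(fitpose(H,p2w(c,cr([(118,183),(220,207),(57,425),(163,448)]),.059)))
print(fitpose(Kk,p2w(c,cr([(103,250),(203,270),(75,370),(168,390)]),.071)))
print(fitpose(H,p2w(c,cr([(608,66),(708,57),(640,312),(747,290)]),.059)))
print(fitpose(Kk,p2w(c,cr([(625,132),(718,124),(645,253),(738,243)]),.071)))
print(fitpose([(-.185,.03),(-.185,-.03)],p2w(c,ra([(217,557),(337,515)]),.004)))
print(fitpose([(.057,.03),(.057,-.03)],p2w(c,ra([(66,78),(182,38)]),.015)))
print(fitpose([(-.185,.03),(-.185,-.03),(.057,.03),(.057,-.03)],np.r_[p2w(c,ra([(217,557),(337,515)]),.004),p2w(c,ra([(66,78),(182,38)]),.015)]))
E
```

```text
(array([ 0.53301079, -0.10022295]), np.float64(-13.89775988846853), array([[ 1.57127693,  2.28554037],
       [ 0.04414384, -2.26625211],
       [ 0.36929624,  1.83184392],
       [-1.984717  , -1.85113218]]))
(array([ 0.53443436, -0.09962723]), np.float64(-13.786532054517274), array([[-2.20472924, -1.51885121],
       [-2.74677311,  3.96148228],
       [ 2.82135573, -2.28799068],
       [ 2.13014662, -0.15464039]]))
(array([ 0.59321034, -0.3339184 ]), np.float64(5.69566960868583), array([[ 0.99098755,  3.37822314],
       [ 1.58916062, -1.97293561],
       [ 1.12480142,  0.72962533],
       [-3.70494959, -2.13491286]]))
(array([ 0.59288273, -0.33176371]), np.float64(6.004587984156789), array([[-2.64234968, -1.68659804],
       [-2.4406571 ,  1.07392796],
       [ 2.81602341, -0.9013754 ],
       [ 2.26698337,  1.51404549]]))
(array([0.55852633, 0.25261433]), np.float64(19.6166126669269), array([[-0.11597849,  0.32540686],
       [ 0.11597849, -0.32540686]]))
(array([0.55930959, 0.25320229]), np.float64(19.93907287214109), array([[-0.15324145,  0.42242455],
       [ 0.15324145, -0.42242455]]))
(array([0.55880904, 0.25321196]), np.float64(19.761822924473034), array([[ 0.25311364,  0.45597082],
       [ 0.62824384, -0.14360985],
       [-0.50662682,  0.29775846],
       [-0.37473066, -0.61011944]]))
```

```bash
cat >> h.py <<'E'
def delta(x,y,z,yaw,st=None):
    st=st or read_state(); Rt=rot(st['orientation']); p=np.array(st['eef_pos'])
    d=Rt.T@(np.array([x,y,z])-p)*100
    rv=R.from_matrix(Rt.T@rot([180,0,yaw])).as_rotvec(degrees=True)
    print('t',round(st['time_s'],2),'tcp',p.round(4),st['orientation'].round(2),'F',st['force'].round(2),'op',round(st['opening'],3),'q',st['qpos'].round(1)); print('d cm',d.round(2),'rv',rv.round(2))
E
python3 - <<'E'
from h import *
delta(.528,-.0985,.18,166.2)
E
```

```text
t 0.15 tcp [0.1348 0.5588 0.2558] [-1.7995e+02 -1.0000e-02  1.6644e+02] F [ 0.97 -0.84 -0.98] op 0.998 q [68.8  8.6 82.4  0.  89.  -7.7]
d cm [-53.64 -54.67   7.62] rv [-0.05 -0.01  0.24]
```

Emit:
jog_arm --steps '[[[0,-3,-3,0,0,0,0],[0,-6,-6.2,0,0,0,0],[0,-9.5,-9.7,0.5,0,0,0],[0,-13,-13.2,1,0,0,0],[0,-16.5,-16.7,1.5,0,0,0],[0,-20,-20.3,2,0,0,0],[0,-23.5,-23.9,2.5,0,0,0],[0,-27,-27.5,3,0,0,0],[0,-30.5,-31,3.5,0,0,0],[0,-34,-34.6,4,0,0,0]]]'

```text
time_s: 1.15
eef_pos: [0.3839, 0.1422, 0.2164]
orientation: [180.0, 0.0, 166.4]
force: [1.0, 0.9, 0.3]
opening: -0.003
```

Emit:
jog_arm --steps '[[[0,-3.5,-3.5,0.5,0,0,0],[0,-7,-7,1,0,0,0],[0,-10.4,-10.6,1.6,0,0,0],[0,-13.8,-14,2.2,0,0,0],[0,-16.5,-16.9,2.8,0,0,0],[0,-18.5,-19,3.3,0,0,0],[0,-19.6,-20.1,3.6,0,0,0],[0,-19.6,-20.1,3.6,0,0,0],[0,-19.6,-20.1,3.6,0,0,0],[0,-19.6,-20.1,3.6,0,0,0]]]'

```text
time_s: 2.15
eef_pos: [0.5265, -0.0961, 0.1809]
orientation: [180.0, 0.0, 166.5]
force: [-0.3, -0.3, 1.0]
opening: -0.007
```

Run:
```python
from h import *
delta(.528,-.0985,.18,166.2)
st=read_state();c=capture('wrist');c['st']=st;save(c,'w1')
```

```text
t 2.15 tcp [ 0.5265 -0.0961  0.1809] [1.8000e+02 2.0000e-02 1.6649e+02] F [-0.25 -0.3   1.01] op -0.007 q [-18.6   6.   94.1   0.   79.9 -95.1]
d cm [-0.2  -0.2   0.09] rv [0.   0.02 0.29]
```

View pics/w1.png

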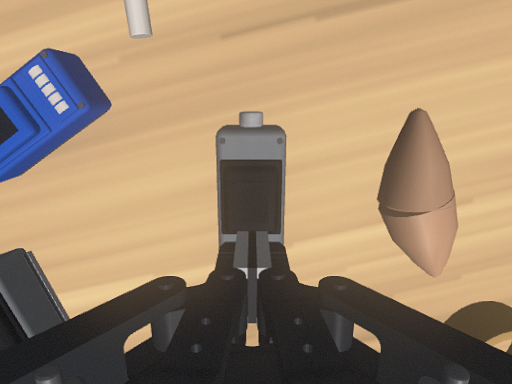

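The wrist view shows the counter straight below: key from (221,160) to (283,234), housing knob end at y≈127, edges x≈217 and 286. I'll check my model against it.

Run:
```python
from h import *
c=pickle.load(open('w1.pkl','rb'));st=c['st']
k=p2w(c,[[221,160],[283,160],[221,234],[283,234]],.071,st);print(k)
h=p2w(c,[[218,130],[286,130],[218,242],[286,242]],.059,st);print(h)
print(fitpose([(-.03,.019),(-.03,-.019),(.018,.019),(.018,-.019)],k))
print(fitpose([(-.055,.025),(-.055,-.025)],h[:2]))
delta(.528,-.0985,.12,166.2)
```

```text
[[ 0.49667907 -0.10929997  0.071     ]
 [ 0.50637564 -0.06900722  0.071     ]
 [ 0.54802902 -0.1229576   0.071     ]
 [ 0.55832715 -0.08018763  0.071     ]]
[[ 0.47779983 -0.1075143   0.059     ]
 [ 0.48875244 -0.06199333  0.059     ]
 [ 0.55831429 -0.12910514  0.059     ]
 [ 0.57029095 -0.079367    0.059     ]]
(array([ 0.5331871 , -0.09676311]), np.float64(-13.493499737079304), array([[ 11.76950614,  38.01244043],
       [ -6.79380078, -39.23137326],
       [  7.09457928,  40.46998322],
       [-12.07028463, -39.25105038]]))
(array([ 0.42980219, -0.07188767]), np.float64(166.47145370749877), array([[-0.37194154, -1.54585464],
       [ 0.37194154,  1.54585464]]))
t 2.2 tcp [ 0.5265 -0.0961  0.1809] [-1.800e+02  3.000e-02  1.665e+02] F [-0.    1.17 -0.63] op 0.001 q [-18.6   6.   94.1   0.   79.9 -95.1]
d cm [-0.19 -0.2   6.09] rv [-0.    0.03  0.3 ]
```

Emit:
jog_arm --steps '[[[0,0,0,2.5,0,0,0],[0,0,0,5,0,0,0],[0,0,0,7,0,0,0],[0,0,0,8,0,0,0],[0,0,0,8.3,0,0,0],[0,0,0,8.5,0,0,0],[0,0,0,8.7,0,0,0],[0,0,0,8.9,0,0,0],[0,0,0,8.9,0,0,0],[0,0,0,8.9,0,0,0]]]'

```text
time_s: 3.2
eef_pos: [0.5272, -0.0972, 0.0925]
orientation: [180.0, 0.1, 166.4]
force: [-2.6, 2.6, 7.3]
opening: -0.0
```

Run:
```python
from h import *
delta(.5265,-.0961,.088,166.5)
```

```text
t 3.2 tcp [ 0.5272 -0.0972  0.0925] [1.8000e+02 7.0000e-02 1.6643e+02] F [-2.6   2.55  7.28] op -0.0 q [-18.7  10.5 100.    0.   69.5 -95.1]
d cm [0.09 0.09 0.45] rv [ 0.    0.07 -0.07]
```

Emit:
jog_arm --steps '[[[0,0,0,0.1,0,0,0],[0,0,0,0.2,0,0,0],[0,0,0,0.3,0,0,0],[0,0,0,0.4,0,0,0],[0,0,0,0.45,0,0,0],[0,0,0,0.5,0,0,0],[0,0,0,0.5,0,0,0],[0,0,0,0.5,0,0,0],[0,0,0,0.5,0,0,0],[0,0,0,0.5,0,0,0]]]'

```text
time_s: 4.2
eef_pos: [0.5272, -0.0971, 0.088]
orientation: [180.0, 0.1, 166.4]
force: [-6.0, 2.7, 14.0]
opening: 0.0
```

Run:
```python
from h import *
delta(.586,-.331,.18,185.9)
```

```text
t 4.2 tcp [ 0.5272 -0.0971  0.088 ] [1.8000e+02 9.0000e-02 1.6644e+02] F [-6.01  2.68 14.04] op 0.0 q [-18.7  10.7 100.2   0.   69.  -95.1]
d cm [-11.21 -21.35  -9.19] rv [-1.000e-02  9.000e-02 -1.946e+01]
```

Emit:
jog_arm --steps '[[[0,0,0,-1.5,0,0,0],[0,0,0,-4.5,0,0,0],[0,-1.2,-2.3,-7.5,0,0,-2],[0,-3.2,-6.2,-9,0,0,-6],[0,-5.2,-10,-9,0,0,-10],[0,-7.4,-14,-9,0,0,-14],[0,-9.4,-18,-9,0,0,-18],[0,-10.8,-20.5,-9,0,0,-19.5],[0,-11.2,-21.3,-9,0,0,-19.5],[0,-11.2,-21.3,-9,0,0,-19.5]]]'

```text
time_s: 5.2
eef_pos: [0.5857, -0.3315, 0.1764]
orientation: [-180.0, -0.0, -174.2]
force: [-0.0, -0.3, -0.9]
opening: -0.0
```

Run:
```python
from h import *
delta(.586,-.331,.18,185.9)
st=read_state();c=capture('wrist');c['st']=st;save(c,'w2')
c=capture('top');save(c,'t2')
```

```text
t 5.2 tcp [ 0.5857 -0.3315  0.1764] [-179.99   -0.   -174.17] F [-0.04 -0.33 -0.88] op -0.0 q [ -36.1   22.2   74.5   -0.    83.2 -131.9]
d cm [-0.04  0.05 -0.36] rv [-0.01 -0.   -0.07]
```

View pics/w2.png

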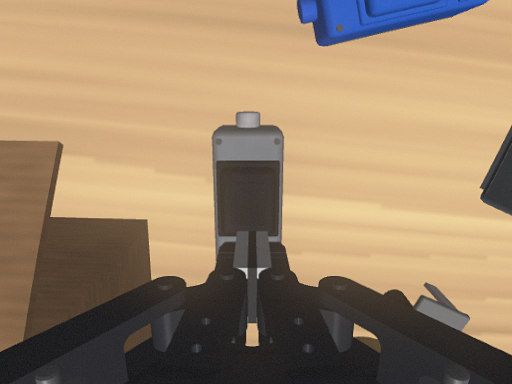

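View pics/t2.png

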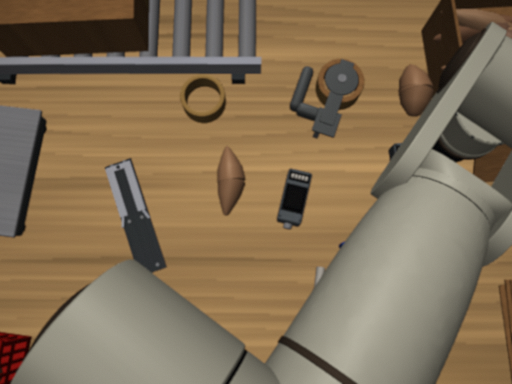

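Emit:
jog_arm --steps '[[[0,0,-0.1,2.5,0,0,0],[0,0,-0.1,5,0,0,0],[0,0,-0.1,6.8,0,0,0],[0,0,-0.1,7.6,0,0,0],[0,0,-0.1,7.9,0,0,0],[0,0,-0.1,8.1,0,0,0],[0,0,-0.1,8.3,0,0,0],[0,0,-0.1,8.45,0,0,0],[0,0,-0.1,8.45,0,0,0],[0,0,-0.1,8.45,0,0,0]]]'

```text
time_s: 6.3
eef_pos: [0.5861, -0.3316, 0.0925]
orientation: [-180.0, 0.0, -174.1]
force: [1.5, 0.8, 2.8]
opening: 0.005
```

Emit:
jog_arm --steps '[[[0,0,0,0.1,0,0,0],[0,0,0,0.2,0,0,0],[0,0,0,0.3,0,0,0],[0,0,0,0.35,0,0,0],[0,0,0,0.4,0,0,0],[0,0,0,0.45,0,0,0],[0,0,0,0.45,0,0,0],[0,0,0,0.45,0,0,0],[0,0,0,0.45,0,0,0],[0,0,0,0.45,0,0,0]]]'

```text
time_s: 7.3
eef_pos: [0.5859, -0.3316, 0.088]
orientation: [-180.0, 0.0, -174.1]
force: [2.2, 1.0, 7.8]
opening: 0.001
```

Run:
```python
from h import *
c=pickle.load(open('w2.pkl','rb'));st=c['st']
k=p2w(c,[[217,161],[279,161],[217,236],[279,236]],.071,st)
print(fitpose([(-.03,-.019),(-.03,.019),(.018,-.019),(.018,.019)],k))
t,y,_=fitpose([(-.03,-.019),(-.03,.019),(.018,-.019),(.018,.019)],k)
h=p2w(c,[[213,131],[283,131]],.059,st); print(fitpose([(-.055,-.025),(-.055,.025)],h))
# crate
print(p2w(c,[[148,219],[148,219]],.1,st),p2w(c,[[148,219]],.0,st))
print(w2p(c,[[.5922,-.333,.071]],st))
delta(.592,-.3330,.045,185.8)
```

```text
(array([ 0.59250524, -0.33273746]), np.float64(5.707216547199021), array([[ 2.28239234,  1.53720405],
       [ 2.61736515, -1.10930091],
       [-2.75121509,  2.37295977],
       [-2.14854239, -2.80086291]]))
(array([ 0.59664126, -0.3323159 ]), np.float64(5.800762593536348), array([[ 0.13433907, -1.32236844],
       [-0.13433907,  1.32236844]]))
[[ 0.59597615 -0.39237257  0.1       ]
 [ 0.59597615 -0.39237257  0.1       ]] [[ 0.63543948 -0.42070937  0.        ]]
[[247.66353489 207.6284898 ]]
t 7.3 tcp [ 0.5859 -0.3316  0.088 ] [-1.7997e+02  2.0000e-02 -1.7407e+02] F [2.19 1.04 7.77] op 0.001 q [ -36.1   25.8   80.2   -0.    74.  -132. ]
d cm [-0.59 -0.2   4.3 ] rv [-0.03  0.02  0.13]
```

Emit:
jog_arm --steps '[[[0,0,0,-1.5,0,0,0],[2,0,0,-3.5,0,0,0],[6.6,-0.3,-0.1,-4.5,0,0,0],[6.6,-0.75,-0.2,-4.5,0,0,0],[6.6,-0.75,-0.2,-4.5,0,0,0],[6.6,-0.75,-0.2,-4.5,0,0,0],[6.6,-0.75,-0.2,-4.5,0,0,0],[6.6,-0.75,-0.2,-4,0,0,0],[6.6,-0.75,-0.2,-3,0,0,0],[6.6,-0.75,-0.2,-2,0,0,0]]]'

```text
time_s: 8.3
eef_pos: [0.5933, -0.3327, 0.1063]
orientation: [180.0, -0.0, -174.1]
force: [0.2, 0.3, -0.6]
opening: 0.766
```

Run:
```python
from h import *
delta(.594,-.3330,.045,185.8)
st=read_state();c=capture('wrist');c['st']=st;save(c,'w3')
```

```text
t 8.3 tcp [ 0.5933 -0.3327  0.1063] [ 1.7999e+02 -3.0000e-02 -1.7407e+02] F [ 0.22  0.31 -0.64] op 0.766 q [ -35.8   25.7   78.    -0.    76.3 -131.7]
d cm [-0.07 -0.04  6.13] rv [ 0.01 -0.03  0.13]
```

View pics/w3.png

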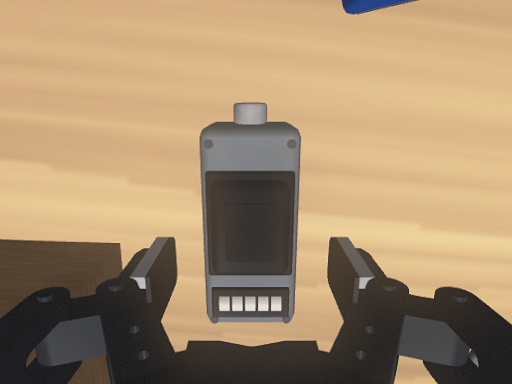

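Run:
```python
from h import *
a=pickle.load(open('w2.pkl','rb'));b=pickle.load(open('w3.pkl','rb'))
for z in (.06,.08,.09,.1,.11,.12,.13): print(z,p2w(a,[[148,219]],z,a['st'])[0,:2].round(4),p2w(b,[[120,245]],z,b['st'])[0,:2].round(4))
k=p2w(b,[[206,171],[297,171],[207,275],[293,275]],.071,b['st'])
print(fitpose([(-.03,-.019),(-.03,.019),(.018,-.019),(.018,.019)],k)[:2])
```

```text
0.06 [ 0.6118 -0.4037] [ 0.6077 -0.3993]
0.08 [ 0.6039 -0.398 ] [ 0.5979 -0.3919]
0.09 [ 0.5999 -0.3952] [ 0.5929 -0.3882]
0.1 [ 0.596  -0.3924] [ 0.588  -0.3845]
0.11 [ 0.592  -0.3895] [ 0.5831 -0.3808]
0.12 [ 0.5881 -0.3867] [ 0.5782 -0.3771]
0.13 [ 0.5841 -0.3839] [ 0.5733 -0.3734]
(array([ 0.59150908, -0.33272657]), np.float64(5.404577324842691))
```

Emit:
jog_arm --newtons 40 --steps '[[[6.6,0,0,2,0,0,0],[6.6,0,0,4,0,0,0],[6.6,0,0,5.3,0,0,0],[6.6,0,0,6,0,0,0],[6.6,0,0,6.1,0,0,0],[5.5,0,0,6.1,0,0,0],[4.5,0,0,6.1,0,0,0],[4.5,0,0,6.1,0,0,0],[4.5,0,0,6.1,0,0,0],[4.5,0,0,6.1,0,0,0]]]'

```text
time_s: 9.35
eef_pos: [0.5939, -0.333, 0.0475]
orientation: [-179.9, 0.1, -174.1]
force: [0.5, 0.4, 6.5]
opening: 0.58
```

Run:
```python
from h import *
delta(.4414,.2109,.15,199.8)
```

```text
t 9.35 tcp [ 0.5939 -0.333   0.0475] [-1.7994e+02  6.0000e-02 -1.7407e+02] F [0.5  0.37 6.46] op 0.58 q [ -35.8   28.7   81.    -0.    70.2 -131.7]
d cm [  9.53  55.67 -10.32] rv [ -0.07   0.05 -13.87]
```

Emit:
jog_arm --steps '[[[4.5,0,0,-1,0,0,0],[4.5,0,0,-3,0,0,0],[4.5,0,0,-6,0,0,0],[4.5,0,0.5,-9,0,0,0],[4.5,0.3,2,-12,0,0,-0.5],[4.5,0.8,4.5,-14,0,0,-1.2],[4.5,1.4,8,-14.5,0,0,-2],[4.5,2.1,12,-14.5,0,0,-3],[4.5,2.8,16,-14.5,0,0,-4],[4.5,3.5,20,-14.5,0,0,-5]]]'

```text
time_s: 10.35
eef_pos: [0.5371, -0.1359, 0.1919]
orientation: [180.0, -0.0, -169.0]
force: [0.2, 0.3, -4.6]
opening: 0.581
```

Run:
```python
from h import *
delta(.4414,.2109,.15,199.8)
```

```text
t 10.35 tcp [ 0.5371 -0.1359  0.1919] [ 1.8000e+02 -1.0000e-02 -1.6904e+02] F [ 0.16  0.32 -4.6 ] op 0.581 q [ -22.2    7.9   90.7   -0.    81.4 -123.1]
d cm [ 2.8  35.87  4.19] rv [ 0.   -0.01 -8.84]
```

Emit:
jog_arm --steps '[[[4.5,0.3,4.5,0,0,0,-1],[4.5,0.7,9,0,0,0,-2],[4.5,1.1,13.5,0,0,0,-3.2],[4.5,1.5,18,0,0,0,-4.4],[4.5,1.9,22.5,0,0,0,-5.6],[4.5,2.3,27,0,0,0,-6.8],[4.5,2.6,31,0,0,0,-8],[4.5,2.8,34,0.5,0,0,-8.8],[4.5,2.8,35.5,1,0,0,-8.8],[4.5,2.8,35.8,1.5,0,0,-8.8]]]'

```text
time_s: 11.35
eef_pos: [0.4419, 0.2102, 0.1767]
orientation: [180.0, 0.0, -160.1]
force: [-0.0, -0.8, -3.9]
opening: 0.577
```

Run:
```python
from h import *
delta(.4414,.2109,.15,199.8)
st=read_state();c=capture('wrist');c['st']=st;save(c,'w4')
delta(.4414,.2109,.15,199.8)
c=capture('scene');save(c,'s4')
```

```text
t 11.35 tcp [0.4419 0.2102 0.1767] [ 179.99    0.   -160.14] F [-0.05 -0.85 -3.85] op 0.577 q [ 16.4   0.8 100.2   0.   79.1 -93.5]
d cm [0.03 0.08 2.67] rv [0.01 0.   0.06]
t 11.4 tcp [0.4419 0.2095 0.1757] [ 1.8000e+02 -6.0000e-02 -1.6018e+02] F [-1.53  0.34 -6.21] op 0.577 q [ 16.3   0.8 100.3  -0.   79.  -93.5]
d cm [-0.    0.14  2.57] rv [ 0.   -0.06  0.02]
```

View pics/w4.png

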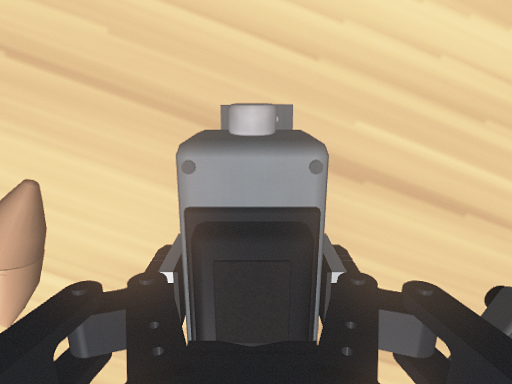

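View pics/s4.png

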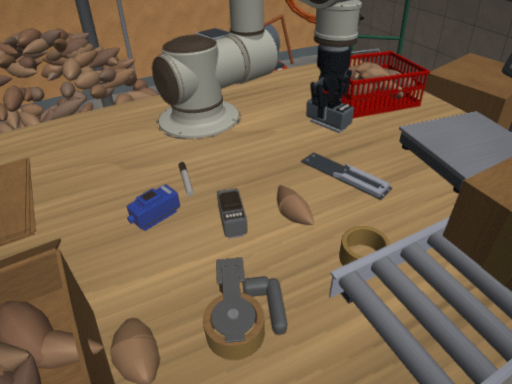

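Counter held square in the jaws (edges x 178–328); the plate end is visible behind the knob at (220–292, 104). I'll compute the lateral rail offset from it.

Run:
```python
from h import *
c=pickle.load(open('w4.pkl','rb'));st=c['st']
im=cv2.cvtColor(c['img'],cv2.COLOR_RGB2BGR)
cv2.imwrite('pics/w4c.png',cv2.resize(im[90:220,160:350],None,fx=4.2,fy=4.2,interpolation=cv2.INTER_CUBIC))
T,Rt=np.array(st['eef_pos']),rot(st['orientation'])
for uv,z in (([[220,104],[293,104]],.004),([[178,157],[328,157]],st['eef_pos'][2]-.045+.059),([[229,120],[276,120]],st['eef_pos'][2]-.045+.036)):
    w=p2w(c,uv,z,st);print(w.round(4),((w-T)@Rt*1000).round(1), (((w-T)@Rt).mean(0)*1000).round(2))
# rail line from top
for d in (-.185,-.125,0,.057):
    P=np.array([.5588+d*np.cos(np.radians(19.76)),.2532+d*np.sin(np.radians(19.76)),.004]);print(d,((P-T)@Rt*1000).round(1))
```

```text
[[0.3934 0.1656 0.004 ]
 [0.3731 0.2219 0.004 ]] [[ 60.8 -25.5 172.6]
 [ 60.8  34.4 172.7]] [ 60.78   4.44 172.65]
[[0.4036 0.1732 0.1907]
 [0.3881 0.216  0.1907]] [[ 48.7 -21.8 -14. ]
 [ 48.6  23.7 -14. ]] [ 48.65   0.97 -14.  ]
[[0.3898 0.1833 0.1677]
 [0.384  0.1992 0.1677]] [[58.2 -7.6  9. ]
 [58.2  9.3  9. ]] [58.2   0.85  9.  ]
-0.185 [ 60.5   1.  172.6]
-0.125 [  0.5   0.9 172.7]
0 [-124.5    0.7  172.7]
0.057 [-181.5    0.6  172.7]
```

View pics/w4c.png

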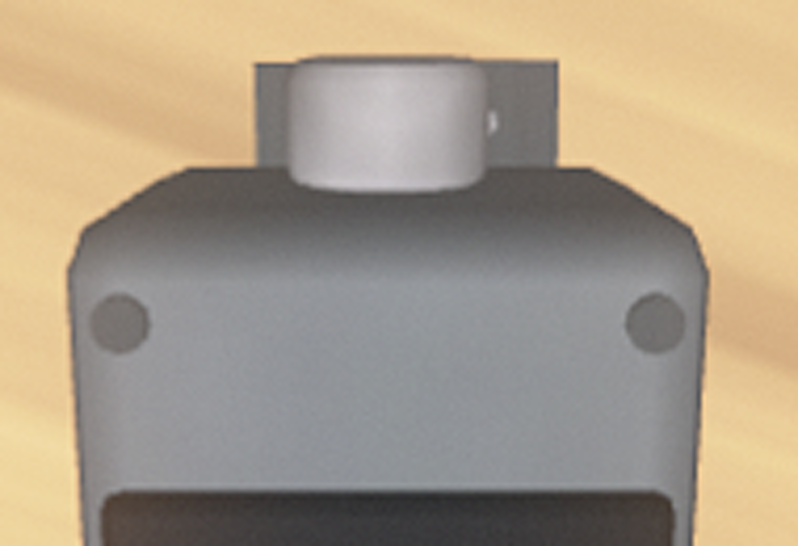

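Emit:
jog_arm --steps '[[[4.5,0,0.3,2,0,0,0],[4.5,0,0.3,4.5,0,0,0],[4.5,0,0.3,7,0,0,0],[4.5,0,0.3,9,0,0,0],[4.5,0,0.3,10.5,0,0,0],[4.5,0,0.3,11.3,0,0,0],[4.5,0,0.3,11.8,0,0,0],[4.5,0,0.3,11.8,0,0,0],[4.5,0,0.3,11.8,0,0,0],[4.5,0,0.3,11.8,0,0,0]]]'

```text
time_s: 12.45
eef_pos: [0.442, 0.2116, 0.0591]
orientation: [-180.0, 0.1, -160.3]
force: [0.4, -0.2, -4.0]
opening: 0.583
```

Run:
```python
from h import *
delta(.4414,.2109,.0515,199.8)
st=read_state();c=capture('wrist');c['st']=st;save(c,'w5')
c=capture('scene');im=cv2.cvtColor(c['img'],cv2.COLOR_RGB2BGR);save(c,'s5')
cv2.imwrite('pics/s5c.png',cv2.resize(im[100:210,280:420],None,fx=5,fy=5,interpolation=cv2.INTER_CUBIC))
c=capture('top');im=cv2.cvtColor(c['img'],cv2.COLOR_RGB2BGR);save(c,'t5')
cv2.imwrite('pics/t5c.png',cv2.resize(im[140:290,70:250],None,fx=4,fy=4,interpolation=cv2.INTER_CUBIC))
```

```text
t 12.45 tcp [0.442  0.2116 0.0591] [-1.7999e+02  6.0000e-02 -1.6027e+02] F [ 0.37 -0.18 -3.96] op 0.583 q [ 16.6   7.5 107.8  -0.   64.6 -93.2]
d cm [ 0.08 -0.05  0.76] rv [-0.01  0.06 -0.07]
```

View pics/w5.png

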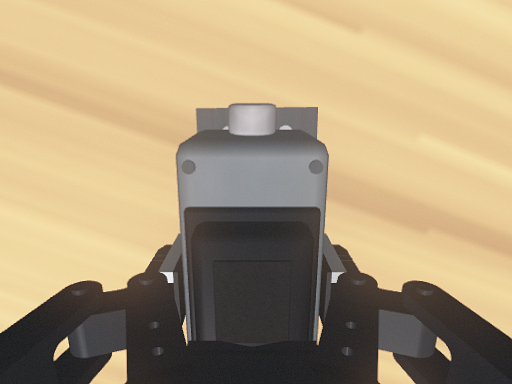

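View pics/s5c.png

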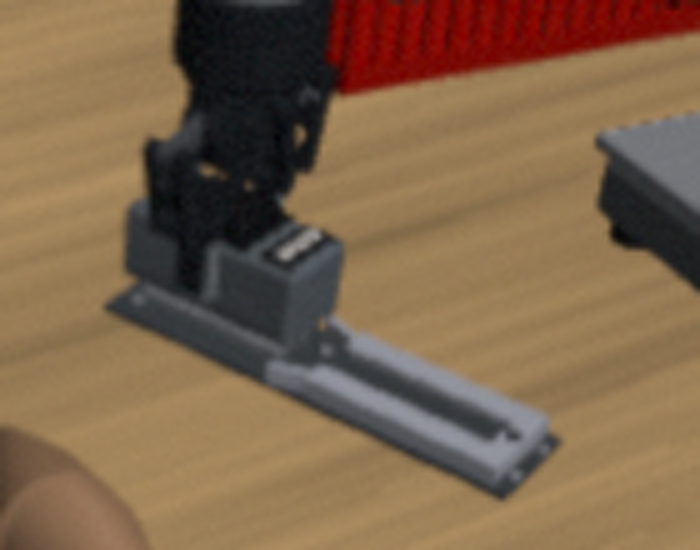

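View pics/t5c.png

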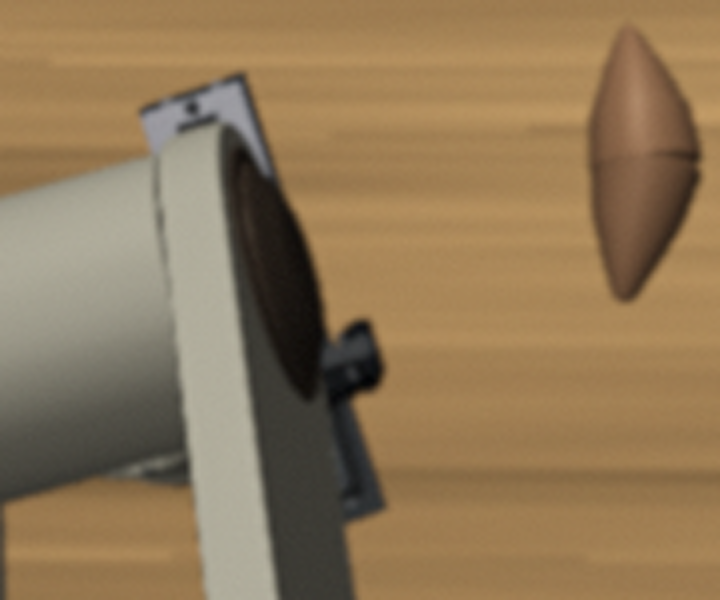

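Emit:
jog_arm --steps '[[[4.5,0,0.1,0,0,0,0],[4.5,0,0.2,0,0,0,0],[4.5,0,0.23,0.2,0,0,0],[4.5,0,0.23,0.4,0,0,0],[4.5,0,0.23,0.5,0,0,0],[4.5,0,0.23,0.6,0,0,0],[4.5,0,0.23,0.7,0,0,0],[4.5,0,0.23,0.75,0,0,0],[4.5,0,0.23,0.75,0,0,0],[4.5,0,0.23,0.75,0,0,0]]]'

```text
time_s: 13.6
eef_pos: [0.4408, 0.2137, 0.0514]
orientation: [-180.0, -0.0, -160.3]
force: [-4.6, -1.4, 6.7]
opening: 0.586
```

Run:
```python
from h import *
delta(.4414,.2109,.0515,199.8)
st=read_state();c=capture('wrist');c['st']=st;save(c,'w6')
im=cv2.cvtColor(c['img'],cv2.COLOR_RGB2BGR)
cv2.imwrite('pics/w6c.png',cv2.resize(im[90:220,160:350],None,fx=4.2,fy=4.2,interpolation=cv2.INTER_CUBIC))
```

```text
t 13.6 tcp [0.4408 0.2137 0.0514] [-179.99   -0.   -160.27] F [-4.58 -1.4   6.68] op 0.586 q [ 16.8   8.1 108.2  -0.   63.7 -92.9]
d cm [ 0.04 -0.28 -0.01] rv [-0.01 -0.   -0.07]
```

View pics/w6c.png

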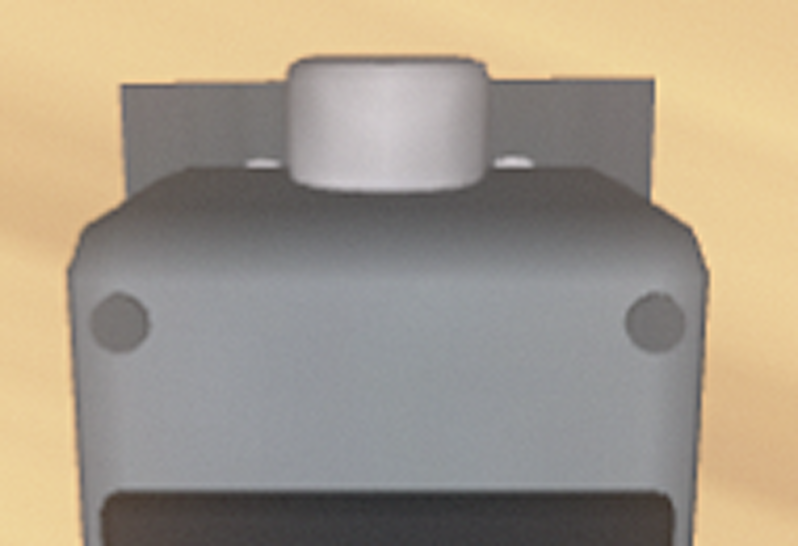

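Emit:
jog_arm --steps '[[[4.5,0,0,-0.08,0,0,-0.3],[4.5,-0.5,0,-0.08,0,0,-0.3],[4.5,-1.2,0,-0.08,0,0,-0.3],[4.5,-2,0.01,-0.08,0,0,-0.3],[4.5,-2.7,0.01,-0.08,0,0,-0.3],[4.5,-3.3,0.01,-0.08,0,0,-0.3],[4.5,-3.8,0.02,-0.08,0,0,-0.3],[4.5,-4.3,0.02,-0.08,0,0,-0.3],[4.5,-4.5,0.02,-0.08,0,0,-0.3],[4.5,-4.5,0.02,-0.08,0,0,-0.3]]]'

```text
time_s: 14.65
eef_pos: [0.4833, 0.2292, 0.0517]
orientation: [-180.0, -0.0, -160.0]
force: [0.2, 0.3, -4.3]
opening: 0.576
```

Run:
```python
from h import *
delta(.5588,.2532,.0515,199.8)
c=capture('scene');im=cv2.cvtColor(c['img'],cv2.COLOR_RGB2BGR);save(c,'s7')
cv2.imwrite('pics/s7c.png',cv2.resize(im[100:210,280:420],None,fx=5,fy=5,interpolation=cv2.INTER_CUBIC))
```

```text
t 14.65 tcp [0.4833 0.2292 0.0517] [-1.8000e+02 -1.0000e-02 -1.5997e+02] F [ 0.24  0.34 -4.31] op 0.576 q [ 17.1  13.  102.2  -0.   64.8 -92.9]
d cm [-7.92 -0.33  0.02] rv [-0.   -0.01  0.23]
```

View pics/s7c.png

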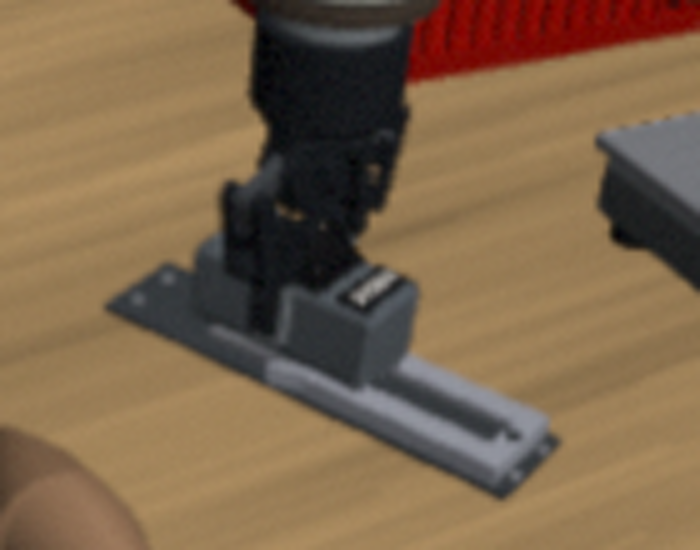

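Emit:
jog_arm --steps '[[[4.5,-0.6,0,0,0,0,0],[4.5,-1.4,0,0,0,0,0],[4.5,-2.2,0.01,0,0,0,0],[4.5,-3,0.02,0,0,0,0],[4.5,-3.8,0.02,0,0,0,0],[4.5,-4.6,0.03,0,0,0,0],[4.5,-5.4,0.03,0,0,0,0],[4.5,-6.2,0.03,0,0,0,0],[4.5,-6.8,0.03,0,0,0,0],[4.5,-7,0.03,0,0,0,0]]]'

```text
time_s: 15.7
eef_pos: [0.5494, 0.2536, 0.0517]
orientation: [-180.0, 0.0, -160.0]
force: [-0.3, -0.6, -3.5]
opening: 0.581
```

Emit:
jog_arm --steps '[[[4.5,-0.2,0,0,0,0,0],[4.5,-0.4,0,0,0,0,0],[4.5,-0.6,0,0,0,0,0],[4.5,-0.7,0,0,0,0,0],[4.5,-0.8,0,0,0,0,0],[4.5,-0.9,0,0,0,0,0],[4.5,-1,0,0,0,0,0],[4.5,-1.05,0,0,0,0,0],[4.5,-1.1,0,0,0,0,0],[4.5,-1.1,0,0,0,0,0]]]'

```text
time_s: 16.7
eef_pos: [0.5563, 0.2562, 0.0519]
orientation: [-180.0, -0.4, -159.9]
force: [-30.1, -12.5, 20.8]
opening: 0.584
```

Run:
```python
from h import *
delta(.5588,.2532,.0515,199.8)
c=capture('scene');im=cv2.cvtColor(c['img'],cv2.COLOR_RGB2BGR);save(c,'s8')
cv2.imwrite('pics/s8c.png',cv2.resize(im[100:210,280:420],None,fx=5,fy=5,interpolation=cv2.INTER_CUBIC))
```

```text
t 16.7 tcp [0.5563 0.2562 0.0519] [-179.98   -0.41 -159.95] F [-30.13 -12.49  20.78] op 0.584 q [ 17.5  21.5  90.9  -0.   68.  -92.5]
d cm [-0.13 -0.37  0.04] rv [-0.02 -0.41  0.25]
```

View pics/s8c.png

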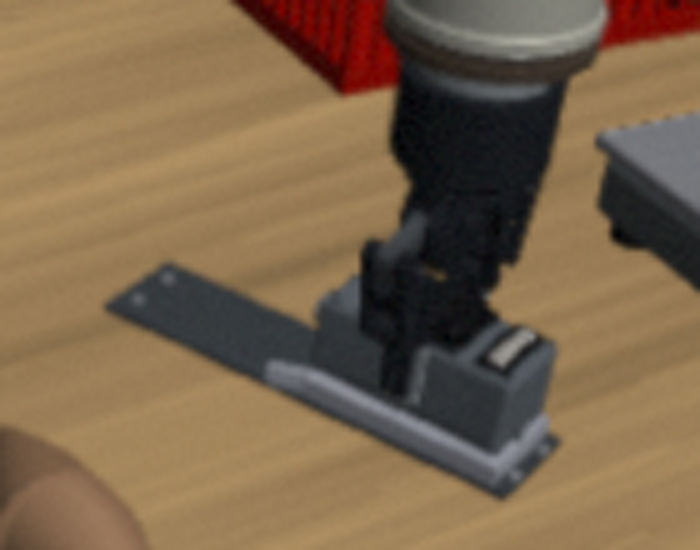

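Emit:
jog_arm --steps '[[[4.5,0.1,0,0,0,0,0],[4.5,0.2,0,0,0,0,0],[4.5,0.25,0,0,0,0,0],[4.5,0.25,0,0,0,0,0],[5.5,0.25,0,0,0,0,0],[7,0.25,0,0,0,0,0],[7,0.25,0,0,0,0,0],[7,0.25,0,0,0,0,0],[7,0.25,0,-0.5,0,0,0],[7,0.25,0,-2,0,0,0]]]'

```text
time_s: 17.75
eef_pos: [0.5562, 0.2561, 0.0713]
orientation: [180.0, -0.1, -160.0]
force: [0.3, -0.7, 0.7]
opening: 0.819
```

Emit:
jog_arm --steps '[[[7,0,0,-2,0,0,0],[7,0,0,-4.5,0,0,0],[7,0,0,-7,0,0,0],[3,0,0,-9,0,0,0],[0,0,0,-10,0,0,0],[0,0.6,0,-10,0,0,0],[0,0.6,0,-10,0,0,0],[0,0.6,0,-10,0,0,0],[0,0.6,0,-10,0,0,0],[0,0.6,0,-10,0,0,0]]]'

```text
time_s: 18.75
eef_pos: [0.551, 0.2542, 0.1711]
orientation: [-180.0, -0.1, -160.0]
force: [0.3, 0.3, -0.7]
opening: -0.0
```

Run:
```python
from h import *
delta(.5588,.2532,.1,199.8)
st=read_state();c=capture('wrist');c['st']=st;save(c,'w9')
c=capture('scene');im=cv2.cvtColor(c['img'],cv2.COLOR_RGB2BGR);save(c,'s9')
cv2.imwrite('pics/s9c.png',cv2.resize(im[100:210,280:420],None,fx=5,fy=5,interpolation=cv2.INTER_CUBIC))
```

```text
t 18.75 tcp [0.551  0.2542 0.1711] [-1.8000e+02 -6.0000e-02 -1.5997e+02] F [ 0.32  0.3  -0.65] op -0.0 q [ 17.5  14.8  84.9  -0.   80.3 -92.5]
d cm [-0.7  -0.36  7.11] rv [-0.   -0.06  0.23]
```

View pics/s9c.png

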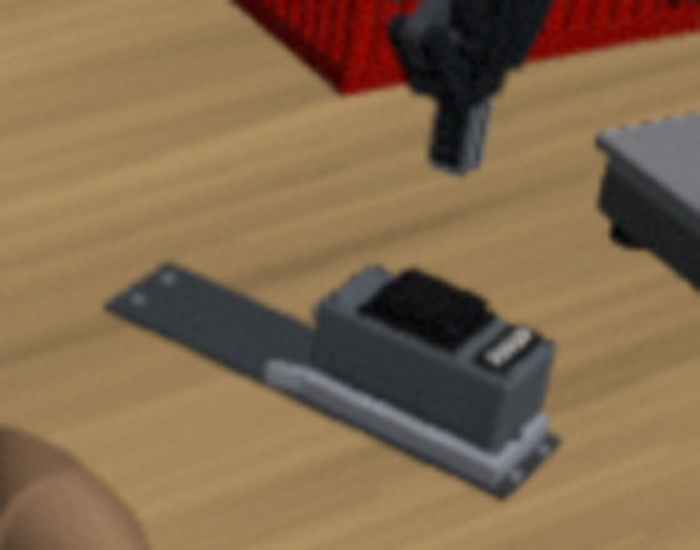

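View pics/w9.png

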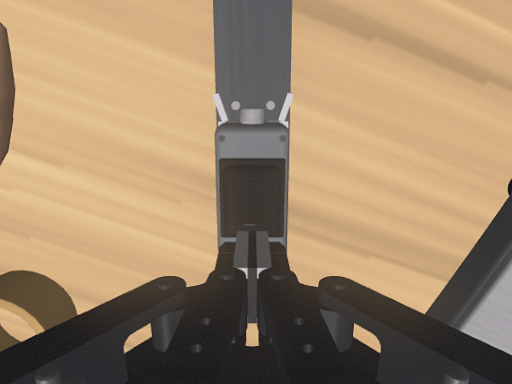

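Run:
```python
from h import *
c=pickle.load(open('w9.pkl','rb'));st=c['st'];T,Rt=np.array(st['eef_pos']),rot(st['orientation'])
im=cv2.cvtColor(c['img'],cv2.COLOR_RGB2BGR)
cv2.imwrite('pics/w9c.png',cv2.resize(im[80:260,190:320],None,fx=4.5,fy=3.3,interpolation=cv2.INTER_CUBIC)) if 0 else cv2.imwrite('pics/w9c.png',cv2.resize(im[85:215,190:320],None,fx=4.6,fy=4.6,interpolation=cv2.INTER_CUBIC))
c=pickle.load(open('s9.pkl','rb'));im=cv2.cvtColor(c['img'],cv2.COLOR_RGB2BGR)
cv2.imwrite('pics/s9d.png',cv2.resize(im[155:205,340:400],None,fx=10,fy=10,interpolation=cv2.INTER_CUBIC))
```

```text
(no output)
```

View pics/w9c.png

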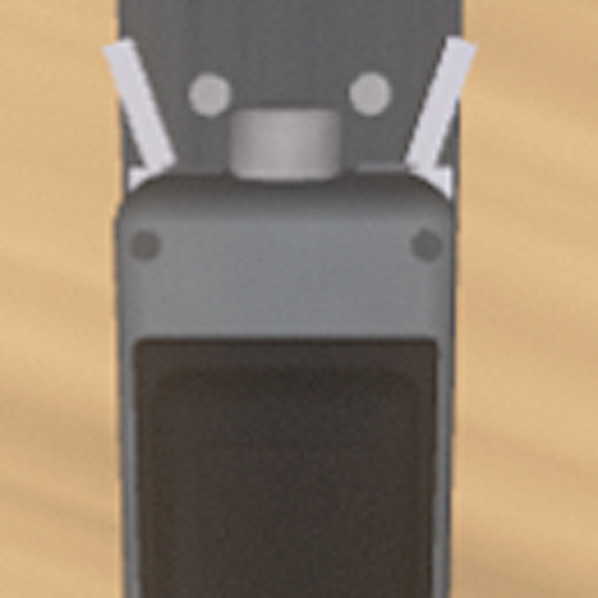

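View pics/s9d.png

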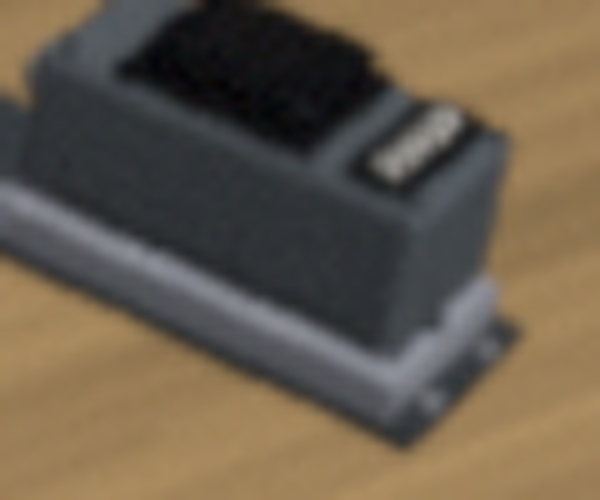

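Home confirmed: the housing's lower knob-end edge lies flush (≈0.4 mm) with the bars' open end, as geometry demands. Now the counting press.

Emit:
jog_arm --steps '[[[0,0,0,2.5,0,0,0],[0,0,0,5,0,0,0],[0,0,0,6.4,0,0,0],[0,0,0,6.9,0,0,0],[0,0,0,7.2,0,0,0],[0,0,0,7.4,0,0,0],[0,0,0,7.6,0,0,0],[0,0,0,7.8,0,0,0],[0,0,0,7.95,0,0,0],[0,0,0,7.95,0,0,0]]]'

```text
time_s: 19.85
eef_pos: [0.5515, 0.2543, 0.0925]
orientation: [-180.0, 0.1, -160.0]
force: [1.7, 0.3, 3.6]
opening: -0.001
```

Emit:
jog_arm --steps '[[[0,0,0,0,0,0,0],[0,0,0,0,0,0,0],[0,0,0,0,0,0,0],[0,0,0,0,0,0,0],[0,0,0,0,0,0,0],[0,0,0,0,0,0,0],[0,0,0,0,0,0,0],[0,0,0,0,0,0,0],[0,0,0,0,0,0,0],[0,0,0,0,0,0,0]]]'

```text
time_s: 20.85
eef_pos: [0.5511, 0.2542, 0.0922]
orientation: [-180.0, -0.0, -160.0]
force: [2.6, 0.6, 3.1]
opening: -0.0
```

Emit:
jog_arm --steps '[[[0,0,0,0.1,0,0,0],[0,0,0,0.2,0,0,0],[0,0,0,0.2,0,0,0],[0,0,0,0.2,0,0,0],[0,0,0,0.2,0,0,0],[0,0,0,0.2,0,0,0],[0,0,0,0.2,0,0,0],[0,0,0,0.2,0,0,0],[0,0,0,0.2,0,0,0],[0,0,0,0.2,0,0,0]]]'

```text
time_s: 21.85
eef_pos: [0.5512, 0.2543, 0.0917]
orientation: [-180.0, 0.0, -160.0]
force: [-4.7, -2.1, 23.0]
opening: 0.002
```

Emit:
jog_arm --steps '[[[0,0,0,-1,0,0,0],[0,0,0,-3,0,0,0],[0,0,0,-6,0,0,0],[0,0,0,-9,0,0,0],[0,2,0,-12,0,0,0],[0,5,0,-13,0,0,0],[0,8,0,-13,0,0,0],[0,11,0,-13,0,0,0],[0,12,0,-13,0,0,0],[0,12,0,-13,0,0,0]]]'

```text
time_s: 22.85
eef_pos: [0.4375, 0.2129, 0.2204]
orientation: [-180.0, -0.0, -160.0]
force: [1.4, -0.1, -0.5]
opening: -0.002
```

Run:
```python
from h import *
st=read_state();c=capture('wrist');c['st']=st;save(c,'w10')
c=capture('scene');save(c,'s10')
```

```text
(no output)
```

View pics/w10.png

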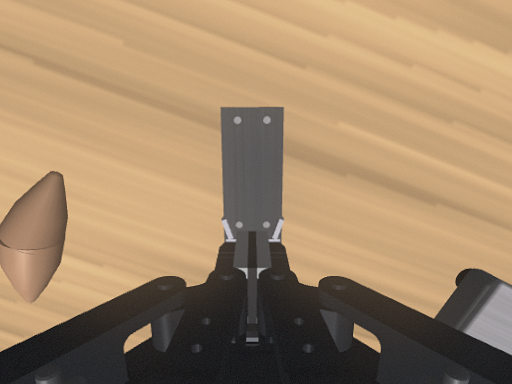

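View pics/s10.png

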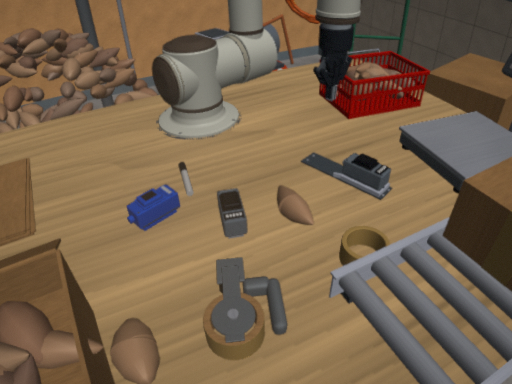

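Run:
```python
from h import *
from bench import close_job
a=pickle.load(open('s9.pkl','rb'))['img'];b=pickle.load(open('s10.pkl','rb'))['img'];z=pickle.load(open('scene0.pkl','rb'))['img']
g=lambda i:cv2.cvtColor(i,cv2.COLOR_RGB2GRAY).astype(np.float32)
print('counter in rail',cv2.phaseCorrelate(g(a)[150:205,335:400],g(b)[150:205,335:400]))
print('stiff',cv2.phaseCorrelate(g(z)[180:245,205:260],g(b)[180:245,205:260]),'potato',cv2.phaseCorrelate(g(z)[175:235,265:325],g(b)[175:235,265:325]))
print(read_state()['time_s']);print(close_job())
```

```text
counter in rail ((0.0019848957738091144, 0.03267626238367072), 1.0078366193506452)
stiff ((-0.013506148041429356, 9.360554062709525e-05), 0.9923142554583373) potato ((0.02251280830403246, 0.017466374511034388), 0.9922760942247179)
22.95
the job is handed in; nothing more can be done
None
```

The job is done and handed in at 22.95 s of the 58 s allowed. I don't know the verdict, since the hand-in reports none.

- **Finding the light key:** I pressed both keys right down. The counter near the potato read about 7.3 N at 3.5 mm down, so it is the stiff one. The counter by the crate read about 2.8 N at the same depth, so it is the light one.
- **Seating it in the rail:** I set the light counter on the landing and slid it in until it pushed back with about 33 N. I then eased off and let go. The wrist picture shows its knob end flush with the rail's open end to about 0.4 mm, which is where the geometry puts it when fully home.
- **Counting press:** I pressed its key to the bottom, past the click point, and the force rose to 23 N. I then moved the arm clear.

**Last checks:** in the scene pictures the counter in the rail did not move during the press. The stiff counter and the sweet potato are where they started, all to within 0.04 pixel.

**One disagreement:** the top and wrist cameras differed by about 3 mm on the rail's sideways position. I went with the wrist picture, which shows the counter against the rail plate, and the counter went in without catching.

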